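Set the straightedge against both feeler tips

ROBOT

A 6-joint arm with a two-finger parallel gripper is mounted at the origin on the work surface. World frame = base frame: x ahead of the robot, y to its left, z up, the work surface at z = 0. Lengths are in m, angles in rad, forces in N, time in s.
With the tool pointing down it reaches from about 0.375 to 0.75 m from the base axis. Payload 9 kg.
Tool frame: the origin (TCP) lies midway between the tips of the shut fingers; the grasp point (between the pads) lies arm.tcp_to_grasp behind it (arm.tcp_to_grasp is the distance from the TCP to the grasp point, in m); z points along the fingers, y is the line along which they close (so a half turn about z gives the same grasp; the last joint's range is limited). The gripper opens to 85 mm and grips with 20 to 120 N. Pads are 22 mm wide; open, the fingers measure 114 mm over their backs; the gripper's body (76 mm by 85 mm) begins 54 mm behind the grasp point. The pads swing forward as they close: fully open they stand 13 mm farther back than shut.
Start: joints at [0.901, 0.104, 0.097, 1.564, 0, 1.353], TCP at [0.262, 0.54, 0.231] pointing down, gripper open.
Joint ranges: [-2.99, 2.99], [-0.84, 1.86], [-1.1, 1.16], [-1.84, 2.11], [-1.51, 1.56], [-3.14, 3.14]. Speed limits (rad/s): [2.22, 2.22, 2.57, 3.14, 3.14, 3.14].

INTERFACE

Orientations are given as [roll, pitch, yaw] about the fixed x, y, z axes, in that order (R = Rz(yaw) Ry(pitch) Rx(roll)).
In Python, from workcell import arm gives the robot as it stands.
- The arm moves only by the tool arm_command, never from a script. Its argument "motion" is one flat list of numbers, 5 for each row, row after row: the shift along the tool's x, y, z each as a share of 1000 mm, from -1 to 1, then the turn about the tool's z as a share of 120 degrees, from -1 to 1, then the gripper's target within -1 to 1 (shut at 1, half-way at 0, fully open at -1). A call has 1 to 12 rows; each row is the pose to reach, as a shift and turn from the pose commanded when the call began, along the tool's axes at that moment; what a row does not reach only later rows make up. A row lasts 1/10 s, in which the tool goes at most 50 mm and 8.59 degrees, less where a joint would pass 70% of its speed; a pose out of reach is approached as far as the arm can. A call with a number of a shift or a turn outside -1 to 1 is refused whole. A call with a gripper value outside its range is refused whole. The fingers move at their own pace and stop on an object; the grip force is fixed at half the most. Time passes only in rows, so rows that repeat a pose let the fingers close. It gives the time, the measured TCP pose, the force, the opening and the grip force at its end, in the units of the state.
- arm.get_state(): the state, without advancing time (a new reading comes with each control period).
- arm.snapshot(name): name is "scene" or "top" or "wrist"; returns a dict with "img" (400x640x3 uint8, red, green, blue), "range_z" (400x640 float32, m along the optical axis (not along the pixel's ray), 0 where there is no reading), "fx", "fy", "cx", "cy" (pixels), "extrinsics" (4x4, takes a point from camera to world coordinates); the wrist camera has in their place "tool_from_camera" (4x4, takes a point from camera to tool coordinates, whose origin is the TCP and whose axes are the flange's). Camera axes: x right, y up, looking along -z (the intrinsics and any distortion apply to the point x, -y, -z); pixel columns grow to the right and rows downward; lengths in m; the calibration is good to about 2 mm. A picture is of the moment at which its call begins: read the wrist's pose just before it.
- arm.sign_off(): hands the job in; it is judged then, once.
The state is a dict: "time": time; "q": joint angles; "joint_velocities": joint speeds; "joint_torque": joint torques, N m; "tcp_pos": TCP position; "orientation": TCP orientation; "force": force on the tool from outside, world axes, zero at the start; "torque": the same for the moment, N m; "finger_gap": opening from 0.0 (shut) to 1.0 (fully open); "finger_force": force on a finger pad.
Only numpy, scipy, OpenCV 4.12 (cv2) and the standard library are available. Lean on these libraries where they do the work, as an engineer would, in place of code of your own. Each camera call takes 0.05 s, during which the arm holds its last target. There are 200 camera calls.

TASK

Lift the aluminium straightedge off its rest and set it down (not dropped) flat on the bench in front of the optical rail, clear of the two feeler tips. Then slide it along the bench until its long side touches both sprung tips at once and presses each of them in a little; be gentle, a tip must never be rammed hard against its end stop. Let go and leave it lying still, touching both tips, with the other lab items left alone.

Things in the scene. Friction and masses are not known exactly. Their poses are not given: they have to be found in the camera images.
- straightedge_grip (a point): Centre of the black grip block (16 mm along own x, 40 along y, 32 high) on the middle of the straightedge, 34 mm above its underside. Axes: x across the bar, y along it, z up.
- straightedge: Aluminium bar 260 mm long (own y), 40 mm wide (own x), on two white pads near its middle that hold it 2 mm up; bar top 18 mm, grip block top 50 mm above the underside. Both long sides alike. Weighs 0.45 to 0.75 kg; 2 to 6 N slides it on the bench. Origin: centre of its underside.
- rest: Fixed low rest on the bench under the straightedge at the start: 70 mm (own x) by 200 mm (own y), its top 20 mm above the bench. Origin at the centre of its underside.
- rail: Fixed aluminium optical rail beyond the rest: 380 mm long (own y), 50 mm deep, 36 mm high. Origin on the bench at the middle of its near face; own x points away from the robot, own y along the rail to the left.
- stop_left: Left feeler stop: black bracket 40 mm wide on the rail, 10 mm proud of its near face, 58 mm high. Origin on the bench under the rail's near face, in line with its tip; axes as the rail's. Its round-ended steel tip, 8 mm thick, 11 mm above the bench, points along own -x; its end is 26 to 40 mm before the origin, unmeasured: find it by touch. Sprung, 2 N per mm, 3 mm to a hard end stop.
- stop_right: Right feeler stop, same make and axes as the left one, its tip set out independently (26 to 40 mm); the two stand 130 to 190 mm apart along the rail.
- lens_mount: Bystander: black round lens mount, 48 mm across, 58 mm high, standing beside the work. Origin at the centre of its underside.
- driver: Bystander: screwdriver lying beside the work.
- screw_tray: Bystander: grey open tray 90 x 110 mm, 30 mm high. Origin at the centre of its underside.
- post: Bystander: steel post 25 mm across, 75 mm high, standing. Origin at the centre of its underside.
Things that resemble listed ones, but are neither listed nor needed, are in the scene too. Of the things shaped like the rest, the dark steel one is meant.

How it is judged:
By the outcome, as a careful person would: the job done as asked, in the order asked, and still so for the second after the job is handed in, with the robot touching nothing.
It also fails if it takes over 72 s, if anything falls off the work surface, if the arm or the gripper's body presses on something with over 40 N, if the wrist force passes 120 N, or if a joint passes its speed limit or range.

## Working session

There is one attempt and no reset: what is moved stays moved. The work goes in short steps, Python scripts to look and compute and a tool call to move; the robot and the scene stay as the last step left them, time stands still between calls to the robot, and variables do not carry over. Pictures are saved under pics/ and viewed, at most 10 in all, crops included, and the job is handed in when it is done.

Besides the shell and the picture viewer there is one more tool, called after "Call:" as a command line: name --argument value ..., lists and objects as JSON in quotes. arm_command: Moves the arm, as the interface text tells. Its arguments: {"type":"object","properties":{"motion":{"type":"array","items":{"type":"number"}}},"required":["motion"]}

```bash
ls; mkdir -p pics
cat > h.py <<'E'
import numpy as np, cv2
from workcell import arm
def pts(s, E):
    z=s["range_z"]; v,u=np.mgrid[:z.shape[0],:z.shape[1]]
    P=np.stack([(u-s["cx"])/s["fx"]*z,-(v-s["cy"])/s["fy"]*z,-z,np.ones_like(z)],-1)
    W=P@np.array(E).T
    W[z==0]=np.nan
    return W[...,:3]
E
python3 - <<'E'
from h import *
print(arm.get_state(), arm.tcp_to_grasp)
ims=[]
for n in("scene","top"):
    s=arm.snapshot(n); np.savez(f"{n}.npz",**s); print({k:v for k,v in s.items() if k not in("img","range_z")})
    cv2.imwrite(f"pics/{n}.png",s["img"][...,::-1])
E
```

```text
pics
{'time': 0.0, 'q': array([9.01266422e-01, 1.04702323e-01, 9.64575150e-02, 1.56392109e+00,
       2.92408807e-05, 1.35309645e+00]), 'joint_velocities': array([ 5.84276123e-04,  7.55340279e-04, -5.60928715e-04, -4.80720605e-05,
       -2.84408928e-04,  1.55881102e-04]), 'joint_torque': array([ 9.70292822e-04, -5.56918144e+01,  5.03661454e+01,  1.66770763e-02,
       -1.59064907e-04, -4.00477006e-05]), 'tcp_pos': array([0.26173171, 0.53952115, 0.2305141 ]), 'orientation': array([-3.14026172e+00, -3.24356721e-04,  2.68976239e+00]), 'force': array([-0.64870733,  0.98354914,  0.41142103]), 'torque': array([-0.01619836, -0.02297173, -0.01778675]), 'finger_force': 0.0, 'finger_gap': 0.9990744253870889} 0.0187
{'fx': 411.30047762086656, 'fy': 411.30047762086656, 'cx': 318.3832702153954, 'cy': 200.92904298691656, 'extrinsics': array([[ 0.25678713, -0.57715703,  0.77520973,  1.28760308],
       [ 0.96645972,  0.1500305 , -0.20843813, -0.23765625],
       [ 0.00399643,  0.80273321,  0.59632493,  0.68566168],
       [ 0.        ,  0.        ,  0.        ,  1.        ]])}
{'fx': 407.79333897734983, 'fy': 407.79333897734983, 'cx': 316.5320223120408, 'cy': 205.55849156671115, 'extrinsics': array([[-0.02159618,  0.98791449, -0.15348797,  0.30840002],
       [-0.99945386, -0.02517425, -0.02140641, -0.03030433],
       [-0.02501165,  0.15294184,  0.98791863,  1.24433831],
       [ 0.        ,  0.        ,  0.        ,  1.        ]])}
```

View pics/scene.png

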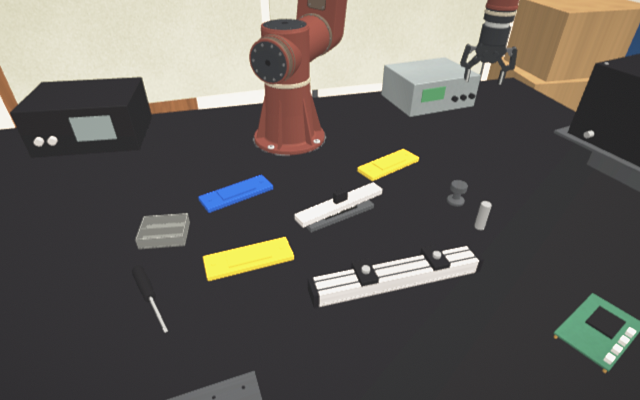

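View pics/top.png

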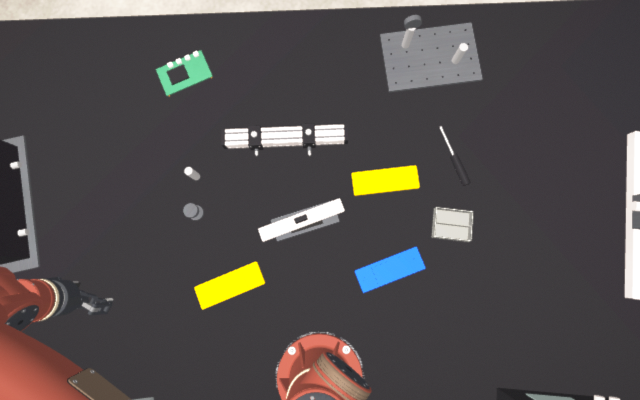

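The top view shows the straightedge centred near (301,219) on the dark rest, the rail at (285,136), its tips near (256,153) and (309,151), the post at (192,173), the lens mount at (193,211), and yellow and blue decoys. The scene view agrees.

```bash
cat > m.py <<'E'
from h import *
s=dict(np.load("top.npz")); W=pts(s,s["extrinsics"]); im=s["img"].astype(int)
T=s["extrinsics"]
def ray(u,v,h):
    d=T[:3,:3]@np.array([(u-s["cx"])/s["fx"],-(v-s["cy"])/s["fy"],-1]); return T[:3,3]+d*(h-T[2,3])/d[2]
def box(name,u0,u1,v0,v1,m,h):
    k=np.zeros(m.shape,np.uint8); k[v0:v1,u0:u1]=m[v0:v1,u0:u1]
    n,l,st,_=cv2.connectedComponentsWithStats(k); 
    if name!="rail":k=(l==1+np.argmax(st[1:,4])).astype(np.uint8)
    v,u=np.nonzero(k); P=np.array([ray(a,b,h)[:2] for a,b in zip(u,v)])
    r=cv2.minAreaRect((P*1000).astype(np.float32)); print(name,len(u),"c",r[0],"size",r[1],"ang",r[2],"depth z",np.nanmedian(W[k>0][:,2]))
    return cv2.boxPoints(r)
white=(im.min(2)>150)
print(box("bar",250,350,190,250,white,.04))
print(box("rail",220,350,115,150,white,.036))
print("grip",ray(301,218.5,.072))
for n,(u,v) in dict(tipR=(309,152),tipL=(256,153)).items(): print(n,ray(u,v,.011))
Z=W[...,2]
for n,(u,v) in dict(grip=(301,219),rest=(320,228),brL=(254,135),brR=(308,133),y1=(385,180),post=(189,171),lens=(192,210)).items(): print(n,W[v,u])
t=im[100:250,180:400]; b=cv2.resize(s["img"][115:245,225:355],(780,600),interpolation=cv2.INTER_CUBIC); cv2.imwrite("pics/crop.png",b[...,::-1])
E
python3 m.py
```

```text
bar 1339 c (451.1822509765625, 42.15553283691406) size (63.608158111572266, 263.61383056640625) ang 16.279129028320312 depth z 0.03713132918923778
[[383.70557  159.76276 ]
 [457.601    -93.282135]
 [518.65894  -75.45169 ]
 [444.7635   177.5932  ]]
rail 1874 c (709.7314453125, 90.28467559814453) size (76.85752868652344, 368.78192138671875) ang 0.6799517273902893 depth z 0.03522946907681013
[[669.1172  274.20663]
 [673.4935  -94.54934]
 [750.3457  -93.63728]
 [745.96936 275.11868]]
grip [0.45373802 0.04093822 0.072     ]
tipR [0.67002007 0.01630773 0.011     ]
tipL [0.67158957 0.18263006 0.011     ]
grip [0.45215962 0.04090207 0.07297319]
rest [ 0.4315676  -0.01251201  0.00373696]
brL [0.71453172 0.18074517 0.05764267]
brR [0.71526619 0.01638714 0.05949381]
y1 [ 0.57251637 -0.21485236  0.01899452]
post [0.60402392 0.37180438 0.07240413]
lens [0.48885864 0.3647508  0.05764513]
```

View pics/crop.png

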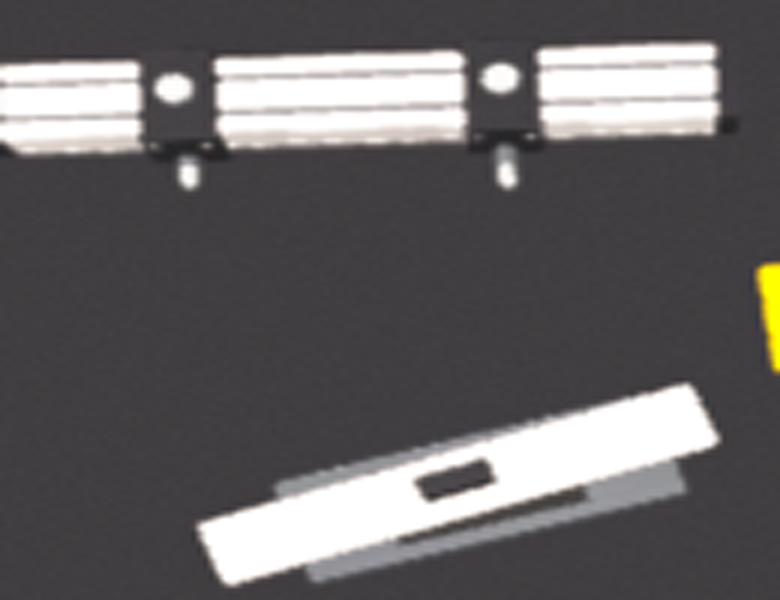

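The crop puts the tip ends near full-image (257,155.7) and (309.7,155.5). The bar's yaw is about +16.3° and the rail's about +0.7°. I'll move above the bar next.

Call:
arm_command --motion '[-0.03,-0.03,0.0,0.03,-1,-0.065,-0.06,0.01,0.07,-1,-0.1,-0.094,0.01,0.11,-1,-0.135,-0.126,0.02,0.15,-1,-0.17,-0.159,0.02,0.19,-1,-0.205,-0.192,0.02,0.23,-1,-0.24,-0.225,0.03,0.27,-1,-0.275,-0.257,0.03,0.31,-1,-0.31,-0.29,0.03,0.35,-1,-0.345,-0.323,0.03,0.385,-1,-0.375,-0.35,0.03,0.398,-1,-0.39,-0.365,0.03,0.398,-1]'

```text
time: 1.3
tcp_pos: [0.4541, 0.0383, 0.2009]
orientation: [-3.141, 0.0, 1.852]
force: [0.3, 1.1, -0.3]
finger_gap: 1.0
finger_force: 0.0
```

```bash
cat >> h.py <<'E'
from scipy.spatial.transform import Rotation as Ro
def wrist(fn):
    st=arm.get_state(); s=arm.snapshot("wrist")
    T=np.eye(4); T[:3,:3]=Ro.from_euler("xyz",st["orientation"]).as_matrix(); T[:3,3]=st["tcp_pos"]
    E=T@s["tool_from_camera"]; s["extrinsics"]=E; np.savez(fn+".npz",**s); cv2.imwrite(f"pics/{fn}.png",s["img"][...,::-1])
    print(st["time"],st["tcp_pos"],st["orientation"],"F",st["force"],"T",st["torque"],st["finger_gap"],st["q"])
    return s
def ray(s,u,v,h):
    T=s["extrinsics"]; d=T[:3,:3]@np.array([(u-s["cx"])/s["fx"],-(v-s["cy"])/s["fy"],-1]); return T[:3,3]+d*(h-T[2,3])/d[2]
E
python3 - <<'E'
from h import *
s=wrist("w1"); print([k for k in s])
E
```

```text
1.3 [0.45406186 0.03830762 0.20090209] [-3.14135110e+00  2.25092930e-04  1.85245495e+00] F [ 0.31117546  1.12263871 -0.27595052] T [ 0.02922482 -0.01657269  0.00223946] 0.9995474418806894 [-2.04010677e-01 -3.47025332e-01 -3.75883118e-01  1.54204708e+00
 -3.11819286e-04  1.08512708e+00]
['img', 'range_z', 'fx', 'fy', 'cx', 'cy', 'tool_from_camera', 'extrinsics']
```

View pics/w1.png

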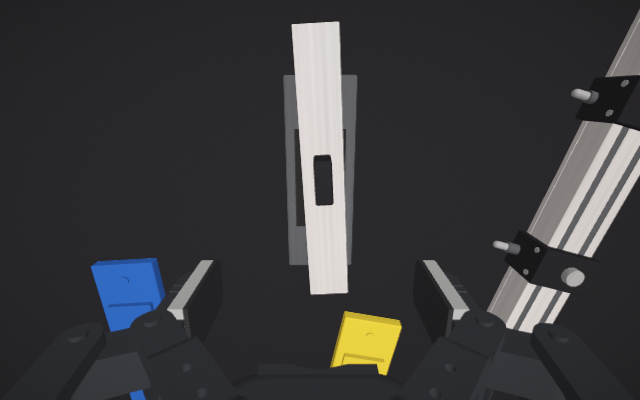

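The wrist view shows the bar from (315,22) to (328,293), with the grip top around (323,180). The left tip end is near (573,95) and the right tip end near (495,245).

Run:
```python
from h import *
s=dict(np.load("w1.npz")); im=s["img"].astype(int)
W=pts(s,s["extrinsics"]); g=cv2.cvtColor(s["img"],cv2.COLOR_RGB2GRAY)
m=((g>150)).astype(np.uint8); m[:,:270]=0; m[:,380:]=0; m[300:]=0
v,u=np.nonzero(m); h=np.nanmedian(W[m>0][:,2]); print("h",h)
P=np.array([ray(s,a,b,.039)[:2] for a,b in zip(u,v)]); r=cv2.minAreaRect((P*1000).astype(np.float32)); print("bar",r)
k=(g<60).astype(np.uint8); k[:150]=0;k[210:]=0;k[:,:312]=0;k[:,335:]=0
v,u=np.nonzero(k); print("gripTop",np.nanmedian(W[v,u,2])); P=np.array([ray(s,a,b,.071)[:2] for a,b in zip(u,v)]); print("grip",cv2.minAreaRect((P*1000).astype(np.float32)))
for (u0,u1,v0,v1) in((565,605,80,112),(485,525,232,262)):
    k=np.zeros_like(m);k[v0:v1,u0:u1]=g[v0:v1,u0:u1]>75
    n,l,st,c=cv2.connectedComponentsWithStats(k); i=1+np.argmax(st[1:,4]); v,u=np.nonzero(l==i)
    P=np.array([ray(s,a,b,.011) for a,b in zip(u,v)]); j=P[:,0]<P[:,0].min()+.004
    print("tip",P[:,0].min(),P[j].mean(0),st[i], W[v,u][j][:,2].mean())
m=(g>120).astype(np.uint8)
# rail near-face: depth points with z .015-.03 region
R=W[(W[...,2]>.01)&(W[...,2]<.03)&(W[...,0]>.66)]; print("near-face x",np.nanpercentile(R[:,0],[5,50]))
F=R[(R[:,0]<.72)&(R[:,0]>.69)]; print(np.polyfit(F[:,1],F[:,0],1),len(F))
```

```text
h 0.03705382153567749
bar ((457.2569274902344, 45.38896942138672), (39.516693115234375, 257.3537292480469), 19.223724365234375)
gripTop 0.06885215588435745
grip ((456.5849609375, 47.92144775390625), (14.447811126708984, 42.921756744384766), 19.202919006347656)
tip 0.6645493748101132 [0.66673611 0.18285978 0.011     ] [571  89  27  12 219] 0.01127083136213569
tip 0.6605474875409926 [0.66267775 0.0176492  0.011     ] [493 241  27  13 210] 0.011151962081347718
near-face x [0.67785858 0.69725255]
[-0.01053627  0.69903332] 3276
```

Call:
arm_command --motion '[0.007,0.005,0.03,-0.0256,-1,0.007,0.005,0.07,-0.0256,-1,0.007,0.005,0.11,-0.0256,-1,0.007,0.005,0.14,-0.0256,-1,0.007,0.005,0.155,-0.0256,-1,0.007,0.005,0.158,-0.0256,-1,0.007,0.005,0.158,-0.0256,-1,0.007,0.005,0.158,-0.0256,-1]'

```text
time: 2.15
tcp_pos: [0.4575, 0.0492, 0.045]
orientation: [3.139, 0.001, 1.91]
force: [-0.6, 0.9, 0.9]
finger_gap: 1.001
finger_force: 0.0
```

Call:
arm_command --motion '[0,0,0,0,0.3,0,0,0,0,0.6,0,0,0,0,0.8,0,0,0,0,1,0,0,0,0,1,0,0,0,0,1,0,0,0,0,1,0,0,0,0,1,0,0,0,0,1,0,0,0,0,1,0,0,0,0,1,0,0,0,0,1]'

```text
time: 3.35
tcp_pos: [0.4563, 0.0493, 0.0435]
orientation: [3.141, 0.0, 1.91]
force: [-3.0, -1.7, 5.7]
finger_gap: 0.177
finger_force: 59.5
```

Run:
```python
from h import *
st=arm.get_state(); print(st)
```

```text
{'time': 3.35, 'q': array([-1.78661036e-01, -2.87382518e-01, -6.15122647e-01,  1.24293907e+00,
       -1.50040804e-05,  1.05310979e+00]), 'joint_velocities': array([ 4.39567497e-04,  7.30760969e-06, -2.93405890e-04,  9.65888991e-04,
       -4.09225096e-04, -1.95433976e-03]), 'joint_torque': array([ 1.95342586e-01, -3.27638412e+01,  4.74468362e+01, -9.37976316e-01,
        2.69469079e-01, -2.29351118e-02]), 'tcp_pos': array([0.45633763, 0.0492832 , 0.04345038]), 'orientation': array([3.14149830e+00, 7.10000222e-05, 1.90982182e+00]), 'force': array([-3.02021215, -1.70232597,  5.6594756 ]), 'torque': array([-0.10486167,  0.41672186, -0.01056006]), 'finger_force': 59.4566148519516, 'finger_gap': 0.1766604421974396}
```

Call:
arm_command --motion '[0,0,-0.004,0,1,0,0,-0.012,0,1,0,0,-0.025,0,1,0,0,-0.037,0,1,0,0,-0.045,0,1,0,0,-0.05,0,1,0,0,-0.05,0,1,0,0,-0.05,0,1]'

```text
time: 4.15
tcp_pos: [0.4562, 0.0493, 0.0931]
orientation: [-3.141, -0.0, 1.91]
force: [0.4, -0.6, -6.2]
finger_gap: 0.174
finger_force: 58.9
```

Call:
arm_command --motion '[0,0.005,0,0.01,1,0,0.02,0,0.025,1,0,0.04,0,0.05,1,0,0.06,0,0.07,1,0,0.08,0,0.09,1,0,0.1,0,0.115,1,0,0.12,0,0.135,1,0,0.135,0,0.155,1,0,0.147,0,0.168,1,0,0.152,0,0.173,1,0,0.152,0,0.173,1,0,0.152,0,0.173,1]'

```text
time: 5.35
tcp_pos: [0.5991, 0.0998, 0.0929]
orientation: [-3.141, -0.0, 1.548]
force: [0.9, -0.3, -5.7]
finger_gap: 0.173
finger_force: 59.5
```

Run:
```python
from h import *
s=wrist("w2")
```

```text
5.35 [0.59911627 0.09984703 0.09289059] [-3.14063709e+00 -1.48613545e-05  1.54789135e+00] F [ 0.91813216 -0.34203853 -5.70293682] T [ 5.91121507e-02  4.73342405e-05 -2.40414101e-02] 0.17313291894003363 [-4.98838979e-02  1.47866448e-01 -1.07137013e-01  1.31674848e+00
 -1.09209643e-05  1.54381740e+00]
```

View pics/w2.png

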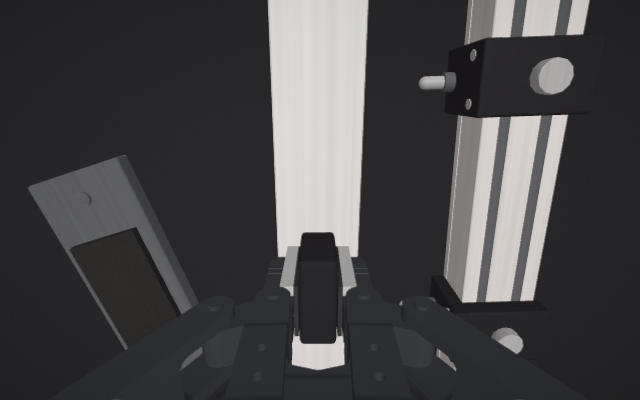

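The wrist view shows the bar held straight, with edges near u=270 and u=365. It is clear of the rest at the lower left, and the left tip end is at (419,83).

Run:
```python
from h import *
s=dict(np.load("w2.npz")); g=cv2.cvtColor(s["img"],cv2.COLOR_RGB2GRAY); W=pts(s,s["extrinsics"])
z=np.nanmedian(W[20:200,300:340,2]); print("top",z, np.nanmedian(W[20:30,300:340,2]),np.nanmedian(W[190:200,300:340,2]))
for side in(0,1):
    Q=[]
    for v in range(10,235,5):
        c=np.nonzero(g[v,255:390]>130)[0]+255; Q.append(ray(s,c[-1] if side else c[0],v,z)[:2])
    Q=np.array(Q); p=np.polyfit(Q[:,1],Q[:,0],1); print("edge slope",p,"x at y=.1",np.polyval(p,.1))
k=np.zeros_like(g);k[72:95,410:446]=g[72:95,410:446]>90
v,u=np.nonzero(k);P=np.array([ray(s,a,b,.011) for a,b in zip(u,v)]);print("tip L",P[:,0].min(),P[:,1].mean())
```

```text
top 0.08654664400070228 0.08662419900508275 0.0864449818607047
edge slope [0.02507683 0.57708822] x at y=.1 0.5795959000408016
edge slope [0.02546954 0.61621368] x at y=.1 0.6187606295267211
tip L 0.6659477765785761 0.18357872658428653
```

Call:
arm_command --motion '[0,0,0.005,0,1,0,0,0.017,0,1,0,0,0.032,0,1,0,0,0.046,0,1,0,0,0.056,0,1,0,0,0.061,0,1,0,0,0.064,0,1,0,0,0.065,0,1,0,0,0.065,0,1,0,0,0.065,0,1]'

```text
time: 6.4
tcp_pos: [0.6001, 0.0999, 0.0289]
orientation: [3.141, -0.0, 1.548]
force: [0.4, -0.2, -5.7]
finger_gap: 0.178
finger_force: 59.4
```

Call:
arm_command --motion '[0,0,0.001,0,1,0,0,0.002,0,1,0,0,0.002,0,1,0,0,0.002,0,1]'

```text
time: 6.8
tcp_pos: [0.5996, 0.0999, 0.0263]
orientation: [3.142, -0.0, 1.548]
force: [1.0, -0.7, -5.9]
finger_gap: 0.177
finger_force: 59.4
```

Call:
arm_command --motion '[0,0,0.001,0,1,0,0,0.0015,0,1,0,0,0.0015,0,1,0,0,0.0015,0,1]'

```text
time: 7.2
tcp_pos: [0.5996, 0.0999, 0.0248]
orientation: [3.142, -0.0, 1.548]
force: [-0.1, -0.3, -5.3]
finger_gap: 0.176
finger_force: 59.4
```

Call:
arm_command --motion '[0,0,0.0005,0,1,0,0,0.001,0,1,0,0,0.001,0,1,0,0,0.001,0,1]'

```text
time: 7.6
tcp_pos: [0.5997, 0.0999, 0.0238]
orientation: [3.142, -0.0, 1.548]
force: [-0.6, -0.4, -5.8]
finger_gap: 0.176
finger_force: 59.4
```

Call:
arm_command --motion '[0,0,0.0005,0,1,0,0,0.0005,0,1,0,0,0.0005,0,1]'

```text
time: 7.9
tcp_pos: [0.5997, 0.0999, 0.0236]
orientation: [3.141, -0.0, 1.548]
force: [-1.1, -0.1, -2.4]
finger_gap: 0.178
finger_force: 59.8
```

Call:
arm_command --motion '[0,0,0.0005,0,1,0,0,0.0005,0,1,0,0,0.0005,0,1]'

```text
time: 8.2
tcp_pos: [0.5998, 0.0999, 0.0235]
orientation: [3.141, -0.0, 1.548]
force: [-5.3, 0.2, 5.7]
finger_gap: 0.174
finger_force: 60.9
```

Call:
arm_command --motion '[0,0.001,-0.0003,0,1,0,0.004,-0.0004,0,1,0,0.009,-0.0004,0,1,0,0.015,-0.0004,0,1,0,0.021,-0.0004,0,1,0,0.027,-0.0004,0,1,0,0.031,-0.0004,0,1,0,0.034,-0.0004,0,1,0,0.036,-0.0004,0,1,0,0.037,-0.0004,0,1,0,0.037,-0.0004,0,1]'

```text
time: 9.3
tcp_pos: [0.6368, 0.099, 0.0235]
orientation: [3.141, -0.0, 1.548]
force: [-3.6, 0.2, 5.1]
finger_gap: 0.177
finger_force: 60.8
```

```bash
cat > st.py <<'E'
from h import *
for i in range(1):
    s=arm.get_state(); print(s["time"],s["tcp_pos"].round(5),s["orientation"].round(4),"F",s["force"].round(2),"T",s["torque"].round(3))
E
python3 - <<'E'
from h import *
wrist("w3")
E
```

```text
9.3 [0.63678505 0.09903811 0.02351938] [ 3.14144330e+00 -6.60541975e-05  1.54758683e+00] F [-3.64688474  0.24793831  5.10785975] T [ 0.0140223   0.91998798 -0.00708868] 0.1767756332266258 [-4.82267970e-02  3.02300799e-01 -6.00667878e-02  1.20828109e+00
  6.97694368e-05  1.54577904e+00]
```

View pics/w3.png

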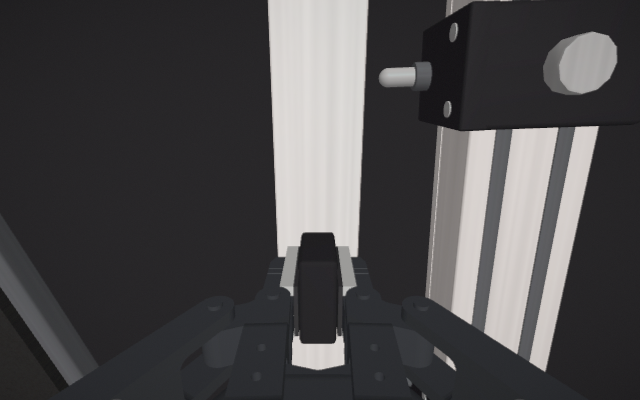

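The bar is now a few mm short of the left tip, whose end is at (379,77) with the bar edge near u=366. I'll ease the downward force and creep in.

Call:
arm_command --motion '[0,0.001,-0.0003,0,1,0,0.002,-0.0003,0,1,0,0.003,-0.0003,0,1,0,0.004,-0.0003,0,1,0,0.004,-0.0003,0,1]'

```text
time: 9.85
tcp_pos: [0.6407, 0.0989, 0.0235]
orientation: [3.142, -0.0, 1.548]
force: [-4.6, 1.0, 3.0]
finger_gap: 0.176
finger_force: 60.7
```

```bash
python3 st.py
```

```text
9.85 [0.64074 0.09892 0.02353] [ 3.1415e+00 -1.0000e-04  1.5475e+00] F [-4.6   0.95  3.03] T [-0.01   0.871 -0.013]
```

Call:
arm_command --motion '[0,0.0005,0,0,1,0,0.001,0,0,1,0,0.0015,0,0,1,0,0.0015,0,0,1]'

```text
time: 10.25
tcp_pos: [0.6421, 0.0989, 0.0236]
orientation: [-3.142, -0.0, 1.548]
force: [-6.1, -0.0, 3.8]
finger_gap: 0.171
finger_force: 60.8
```

```bash
python3 st.py
```

```text
10.25 [0.64213 0.0989  0.02356] [-3.1416e+00 -1.0000e-04  1.5476e+00] F [-6.14 -0.02  3.81] T [ 0.031  1.049 -0.004]
```

Call:
arm_command --motion '[0,0.0004,0,0,1,0,0.0008,0,0,1,0,0.0008,0,0,1,0,0.0008,0,0,1]'

```text
time: 10.65
tcp_pos: [0.6429, 0.0989, 0.0236]
orientation: [3.142, -0.0, 1.547]
force: [-5.1, 0.4, 3.8]
finger_gap: 0.173
finger_force: 60.8
```

```bash
python3 st.py
```

```text
10.65 [0.64291 0.09887 0.02357] [ 3.1416e+00 -1.0000e-04  1.5475e+00] F [-5.09  0.41  3.79] T [ 0.02   1.028 -0.029]
```

Call:
arm_command --motion '[0,0.0004,0,0,1,0,0.0008,0,0,1,0,0.0008,0,0,1,0,0.0008,0,0,1]'

```text
time: 11.05
tcp_pos: [0.6437, 0.0988, 0.0235]
orientation: [-3.142, -0.0, 1.548]
force: [-5.2, -0.2, 4.5]
finger_gap: 0.171
finger_force: 60.9
```

```bash
python3 st.py
```

```text
11.05 [0.6437  0.09885 0.02353] [-3.1416e+00 -1.0000e-04  1.5475e+00] F [-5.16 -0.22  4.45] T [0.033 1.033 0.003]
```

Call:
arm_command --motion '[0,0.0004,0,0,1,0,0.0008,0,0,1,0,0.0008,0,0,1,0,0.0008,0,0,1]'

```text
time: 11.45
tcp_pos: [0.6442, 0.0988, 0.0236]
orientation: [-3.141, -0.0, 1.548]
force: [-7.1, 0.7, 5.2]
finger_gap: 0.171
finger_force: 61.0
```

```bash
python3 st.py
```

```text
11.45 [0.64422 0.09885 0.0236 ] [-3.1411 -0.      1.5475] F [-7.08  0.71  5.24] T [ 0.02   1.437 -0.06 ]
```

Call:
arm_command --motion '[0,0.0004,0,0,1,0,0.0008,0,0,1,0,0.0008,0,0,1,0,0.0008,0,0,1]'

```text
time: 11.85
tcp_pos: [0.6446, 0.0989, 0.0236]
orientation: [-3.14, -0.0, 1.548]
force: [-9.1, -0.1, 5.6]
finger_gap: 0.175
finger_force: 61.2
```

```bash
python3 st.py
```

```text
11.85 [0.64462 0.09888 0.02358] [-3.1403 -0.      1.5476] F [-9.13 -0.11  5.65] T [-0.012  1.84  -0.034]
```

Call:
arm_command --motion '[0,0.0004,-0.0002,0.0007,1,0,0.0008,-0.0004,0.0007,1,0,0.001,-0.0004,0.0007,1,0,0.001,-0.0004,0.0007,1]'

```text
time: 12.25
tcp_pos: [0.6451, 0.0989, 0.0236]
orientation: [-3.139, 0.0, 1.546]
force: [-10.1, -0.3, 5.7]
finger_gap: 0.175
finger_force: 61.1
```

```bash
python3 st.py
```

```text
12.25 [0.64509 0.09886 0.02362] [-3.1391  0.      1.5462] F [-10.13  -0.34   5.7 ] T [-0.019  2.245  0.086]
```

Call:
arm_command --motion '[0,0,-0.0003,0,0.55,0,0,-0.0003,0,0.4,0,0,-0.0003,0,0.2,0,0,-0.0003,0,0.1,0,0,-0.0003,0,0.1,0,0,-0.0003,0,0.1]'

```text
time: 12.85
tcp_pos: [0.6466, 0.0987, 0.0243]
orientation: [3.141, -0.0, 1.546]
force: [-0.0, -0.2, 0.3]
finger_gap: 0.452
finger_force: 0.0
```

Run:
```python
from h import *
wrist("w4")
```

```text
12.85 [0.64655264 0.09874423 0.02432279] [ 3.14112254e+00 -6.66140949e-05  1.54599382e+00] F [-0.00617825 -0.18791816  0.29933847] T [-0.0180649  -0.09089858  0.04037567] 0.4517333793272552 [-4.79538101e-02  3.29249195e-01 -2.62973507e-02  1.21478133e+00
  7.74790502e-05  1.54764505e+00]
```

View pics/w4.png

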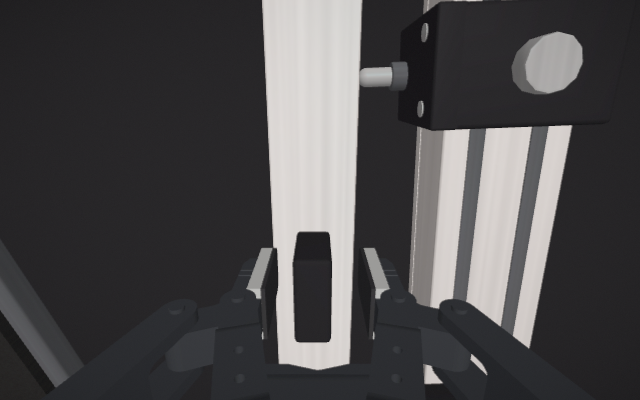

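The gripper is open and free, and the left tip end at (360,77) is against the bar's edge. I'll retract upward, then shift so that both tips are in view.

Call:
arm_command --motion '[0,0,-0.004,0,0.1,0,0,-0.02,0,0.1,0,0,-0.05,0,0.1,0,0,-0.09,0,0.1,0,0,-0.13,0,0.1,-0.03,-0.01,-0.16,0,0.1,-0.07,-0.03,-0.17,0,0.1,-0.11,-0.05,-0.17,0,0.1,-0.13,-0.06,-0.17,0,0.1,-0.14,-0.06,-0.17,0,0.1,-0.14,-0.06,-0.17,0,0.1,-0.14,-0.06,-0.17,0,0.1]'

```text
time: 14.1
tcp_pos: [0.5834, -0.0391, 0.1947]
orientation: [3.141, -0.0, 1.546]
force: [0.8, 0.7, -0.1]
finger_gap: 0.45
finger_force: 0.0
```

Run:
```python
from h import *
wrist("w5")
```

```text
14.1 [ 0.58342116 -0.0390862   0.19465551] [ 3.14095639e+00 -3.45200573e-04  1.54627727e+00] F [ 0.80067461  0.71740943 -0.09263389] T [ 0.0494075   0.00924795 -0.01037491] 0.4502329900356303 [-2.90658194e-01  5.21239373e-02 -2.36189328e-02  1.49453038e+00
  5.00390560e-04  1.30465744e+00]
```

View pics/w5.png

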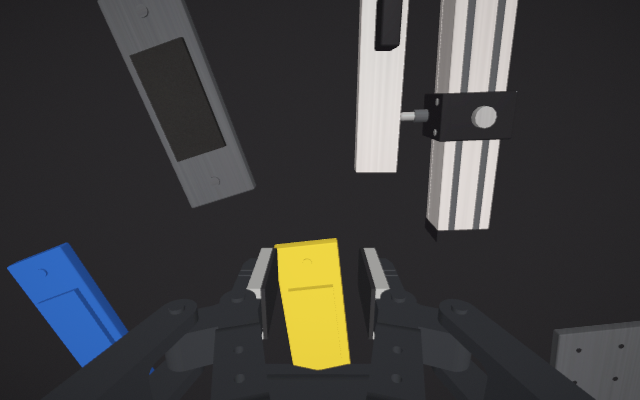

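Both tips are visibly in contact with the bar, the right one at (402,116). Before release each was loaded at about 2–3 N, so both springs stay pressed in.

```bash
python3 -c "
from workcell import arm
print(arm.sign_off())"
```

```text
the job is handed in; nothing more can be done
None
```

The straightedge is lying on the bench, let go and touching both feeler tips. Each was pressed in about 1 mm before release (estimated from wrist force, not measured afterwards), no other items were touched, and the job was handed in at about 14 s.

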